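# Hang the microphone parts on the press hook in nesting order

### The arm

A 6-joint arm with a two-finger parallel gripper is mounted at the origin on the work surface. World frame = base frame: x ahead of the robot, y to its left, z up, the work surface at z = 0. Lengths are in m, angles in rad, forces in N, time in s.
With the tool pointing down it reaches from about 0.3 to 0.775 m from the base axis. Payload 14.6 kg.
Tool frame: the origin (TCP) lies midway between the tips of the shut fingers; the grasp point (between the pads) lies 19 mm behind it; z points along the fingers, y is the direction in which the jaws open and shut (so a half turn about z gives the same grasp; the last joint's range is limited). The gripper opens to 94 mm and grips with 3 to 60 N. Pads are 16 mm wide; open, the fingers measure 119 mm over their backs; the gripper's body (75 mm by 177 mm) begins 78 mm behind the grasp point.
Start: joints at [-1.342, 0.3, 1.521, -0, 1.321, -0.067], TCP at [0.16, -0.526, 0.205] pointing down, gripper open.
Joint ranges: [-3.03, 3.03], [-0.79, 2.21], [0.23, 2.52], [-1.04, 4.18], [0, 3.07], [-2.55, 2.55]. Speed limits (rad/s): [2.22, 2.22, 2.57, 3.14, 3.14, 3.14].

### API

Orientations are given as [roll, pitch, yaw] about the fixed x, y, z axes, in that order (R = Rz(yaw) Ry(pitch) Rx(roll)).
In Python, from station import readout, imaging, job gives the robot as it stands.
- The arm moves only by the tool arm_command, never from a script. Its argument "increments" is a list of rows, each an object with "gripper": the opening, from 0 (shut) to 1 (fully open); "slide": the shift along the world's x, y, z in m, a list of three; "yaw": the turn about the world's z in rad. A call has 1 to 8 rows; each row is the pose to reach, as a shift and turn from the pose commanded when the call began; what a row does not reach only later rows make up. A row lasts 1/8 s, in which the tool goes at most 62.5 mm and 10.7 degrees, less where a joint would pass 70% of its speed; a pose out of reach is approached as far as the arm can. A call with a gripper value outside its range is refused whole. The fingers move at their own pace and stop on an object; "grip_force" is the grip in N (left out, the last holds). Time passes only in rows, so rows that repeat a pose let the fingers close. It gives the time, the measured TCP pose, the force and the opening at its end, in the units of the state.
- readout.get_obs(): the state, without advancing time (a new reading comes with each control period).
- imaging.camera(name): name is "side" or "top"; returns a dict with "color" (384x512x3 uint8, red, green, blue), "mtx" (3x3 intrinsics, pixels), "D" ([k1, k2, p1, p2, k3] as OpenCV has them; the pictures are not rectified), "rvec" (rotation vector, rad) and "tvec" (3), from world to camera coordinates, as OpenCV has them. Camera axes: x right, y down, z forward; pixel columns grow to the right and rows downward; lengths in m; the calibration is good to about 2 mm. A picture is of the moment at which its call begins. There is no depth.
- job.hand_in(): hands the job in, once; it reports no verdict.
The state is a dict: "time_s": time; "qpos": joint angles; "joint_vel": joint speeds; "tau": joint torques, N m; "ee_pos": TCP position; "eef_rot": TCP orientation; "force": force on the tool from outside, world axes, zero at the start; "moment": the same for the moment, N m; "grip_width": finger opening in m.
Only numpy, scipy, OpenCV 4.12 (cv2) and the standard library are available. Lean on these libraries where they do the work, as an engineer would, in place of code of your own. Each camera call takes 0.05 s, during which the arm holds its last target. There are 200 camera calls.

### The job

Hang the three eight-sided rings on the hook in pressing order: the brass insert first, then the green spacer, then the chrome housing, each back side first, so that each nests over the one before. Let each ring rest on the peg and push it fully home against the rubber-faced stop with a firm but gentle push before letting go of it, so that all three end up hanging close together with no gaps. Leave everything else on the shelf where it is.

Things in the scene. Friction and masses are not known exactly. Their poses are not given: they have to be found in the camera images.
- brass_insert: Brass eight-sided ring standing on a flat. Origin on the hole axis, mid-body, 22 mm above the shelf. x: along the hole, +x the back (flat, goes on the peg first), -x the front; y across the upright flats to grip; z up. 44 mm across flats, body 18 mm long (x -9 to 9), front boss 6 mm long, 26 mm across (x -15 to -9), hole 20 mm across flats. 150 g.
- green_spacer: Green aluminium eight-sided ring, hole and axes like the brass one. Origin on the hole axis, mid-body, 25 mm above the shelf. 50 mm across flats, body 20 mm long, back (+x) recess 7 mm deep, 31 mm across, that goes over the brass boss; front (-x) boss 6 mm long, 31 mm across. Fully nested its origin is 19 mm in front of the brass one's. 90 g.
- chrome_housing: Chrome eight-sided ring, black grooves on its flat front, hole and axes like the brass one. Origin on the hole axis, mid-body, 28 mm above the shelf. 56 mm across flats, 22 mm long, back (+x) recess 7 mm deep, 36 mm across, that goes over the green boss; no boss. Fully nested its origin is 21 mm in front of the green one's. 160 g.
- peg: The hook: fixed level aluminium peg, 12 mm thick, 120 mm above the shelf, sticking out of the post along its own -x to the robot; straight for 118 mm, then the upturned tip. Origin: on its axis at the post's front face. A ring hanging on it rests with its hole axis 4 mm below the peg axis; only so hung do the rings nest (2.5 mm play all round).
- peg_tip (a point): Outer end of the hook's upturned tip, 135 mm out from the post. The tip is 10 mm thick, its underside level with the peg axis, its top 10 mm above the axis. A ring passes it with its hole axis about 2 mm above the peg axis, and can be lowered onto the peg once its front end is past it (nearer the post than 116 mm).
- post: Fixed stand with the peg's axes: dark base plate 110 x 90 x 10 mm, blue column 24 x 30 mm, 137 mm high. Origin: on the shelf below the column's front face. It carries a stop collar round the peg with a black rubber buffer, 32 mm across, whose face is clamped 20 to 34 mm in front of the column: where is not measured, so feel for it.
- peg_root (a point): Root of the peg, at its origin. The rubber buffer round it springs by about 6 N per mm, up to 8 mm, and comes back slowly. A ring is home when the push through the rings onto the buffer is over 3 N for 0.1 s (friction takes some: push with 8 to 12 N, at 15 mm/s or less); over 20 N on the buffer or between rings is too much.
- press: Bystander: fixed cast-iron hand press, base 200 x 110 mm, 265 mm high, lever arm with red ball up to 380 mm high. Origin: centre of its underside.
- grommet: Bystander: loose black rubber grommet, 34 mm across, 9 mm high, origin under its centre.
- jar: Bystander: amber glass jar, 60 mm across, 75 mm high, origin under its centre.
- mug: Bystander: blue mug, 80 mm across, 92 mm high, origin under its centre.
- screwdriver: Bystander: orange-handled screwdriver, 180 mm long, lying.
- tin: Bystander: open aluminium tray, 110 x 80 x 28 mm, origin under its centre.
- foot_weight: Bystander: round brass weight, 52 mm across, 24 mm high, origin under its centre.

How it is judged:
By the outcome, as a careful person would: the job done as asked, in the order asked, and still so for the second after the job is handed in, with the robot touching nothing.
It also fails if it takes over 72 s, if anything falls off the work surface, if the arm or the gripper's body presses on something with over 40 N, if the wrist force passes 120 N, or if a joint passes its speed limit or range.

## Working session

There is one attempt and no reset: what is moved stays moved. The work goes in short steps, Python scripts to look and compute and a tool call to move; the robot and the scene stay as the last step left them, time stands still between calls to the robot, and variables do not carry over. Pictures are saved under pics/ and viewed, about 8 in all and at most 12, crops included, and the job is handed in when it is done.

Besides the shell and the picture viewer there is one more tool, called as name([rows], argument=value, ...), one row to a line, values as JSON. arm_command: Moves the arm, as the interface text tells. Its arguments: {"type":"object","properties":{"increments":{"type":"array","items":{"type":"object","properties":{"gripper":{"type":"number"},"slide":{"type":"array","items":{"type":"number"}},"yaw":{"type":"number"}}}},"grip_force":{"type":"number"}},"required":["increments"]}

```bash
mkdir -p pics; cat > h.py <<'E'
import numpy as np, cv2
from station import readout, imaging, job
def snap(n,save=None):
    c=imaging.camera(n)
    if save: cv2.imwrite('pics/'+save,c['color'][:,:,::-1])
    return c
def ray(c,uv):
    R=cv2.Rodrigues(np.array(c['rvec'],float))[0]; t=np.array(c['tvec'],float).ravel()
    p=cv2.undistortPoints(np.array(uv,float).reshape(-1,1,2),np.array(c['mtx']),np.array(c['D'])).reshape(-1,2)
    d=np.c_[p,np.ones(len(p))]@R
    return -R.T@t,d
def onz(c,uv,z):
    o,d=ray(c,uv); return o+d*((z-o[2])/d[:,2])[:,None]
def proj(c,P):
    return cv2.projectPoints(np.array(P,float).reshape(-1,1,3),np.array(c['rvec'],float),np.array(c['tvec'],float),np.array(c['mtx']),np.array(c['D']))[0].reshape(-1,2)
E
python3 - <<'E'
from h import *
a=snap('top','t0.png');b=snap('side','s0.png')
for c in(a,b): o,d=ray(c,[[256,192]]);print(o,d,c['mtx'][0,0])
print(readout.get_obs())
E
```

```text
[ 0.49081901 -0.02696141  1.30021038] [[ 0.08991573 -0.03066592 -0.99555992]] 351.4389903080181
[0.04066634 0.83458583 1.02518367] [[ 0.39824603 -0.63467336 -0.66228415]] 491.7275013193984
{'time_s': 0.1, 'qpos': array([-1.34162221e+00,  3.00399327e-01,  1.52153115e+00,  2.00333383e-05,
        1.32073117e+00, -6.65930560e-02]), 'joint_vel': array([-0.00114245, -0.00143645, -0.00086987,  0.00107441, -0.00018355,
        0.00022197]), 'tau': array([-3.67060784e-05, -5.32647943e+01, -3.53287590e+01,  7.08615454e-02,
        2.34680978e-02, -6.46499166e-05]), 'ee_pos': array([ 0.16025976, -0.52587345,  0.20494683]), 'eef_rot': array([-3.14052732e+00, -9.04968415e-05,  2.95762156e-01]), 'force': array([-0.65053981,  0.14174505,  0.04266361]), 'moment': array([0.05173232, 0.03377554, 0.04621473]), 'grip_width': 0.09407249140983262}
```

View pics/t0.png

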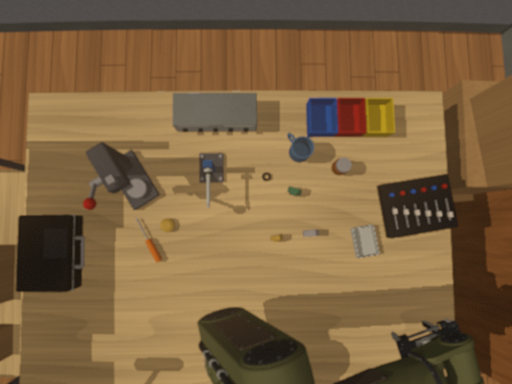

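View pics/s0.png

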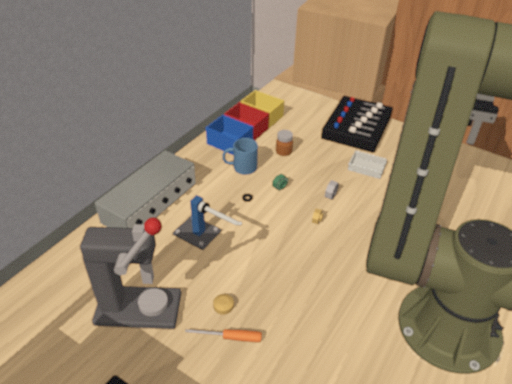

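Top view: post at (208,168) with the peg running down to (208,205). Brass is at (277,238), chrome at (311,233), green at (294,191) and the grommet at (267,176). Side view: brass (317,215), chrome (332,189), green (280,182). Next I'll zoom in.

```bash
python3 - <<'E'
import cv2,numpy as np
t=cv2.imread('pics/t0.png');s=cv2.imread('pics/s0.png')
def z(i,x,y,w,h,f):return cv2.resize(i[y:y+h,x:x+w],None,fx=f,fy=f,interpolation=cv2.INTER_CUBIC)
A=np.hstack([z(t,262,178,66,70,6)[:,:396],z(t,188,145,66,70,6)])
cv2.imwrite('pics/c1.png',A[:420,:792])
B=np.hstack([z(s,265,165,85,65,4.7),z(s,165,185,85,65,4.7)])
cv2.imwrite('pics/c2.png',B[:,:800]); 
cv2.imwrite('pics/c.png',np.vstack([z(A,0,0,792,420,.8)[:300] if 0 else cv2.resize(A,(792,420)),cv2.resize(B,(792,302))])[:, :][:722])
i=cv2.imread('pics/c.png');cv2.imwrite('pics/c.png',cv2.resize(i,None,fx=.83,fy=.83))
E
```

```text
(no output)
```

View pics/c.png

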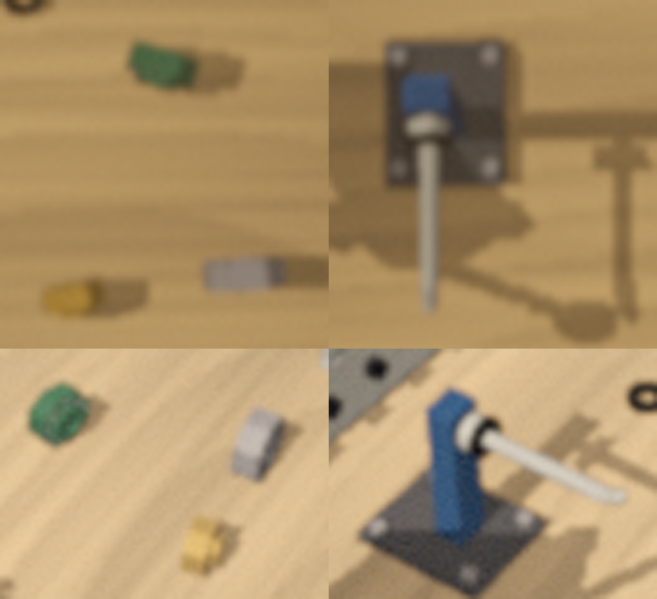

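```bash
cat > m.py <<'E'
from h import *
t=[snap('top') for _ in range(3)]; s=[snap('side') for _ in range(3)]
T=dict(t[0]);S=dict(s[0])
T['color']=np.mean([x['color'] for x in t],0).astype(np.uint8);S['color']=np.mean([x['color'] for x in s],0).astype(np.uint8)
np.save('T.npy',T,allow_pickle=True);np.save('S.npy',S,allow_pickle=True)
win={'brass':((262,228,30,20),(305,203,28,24),.022),'chrome':((298,224,28,20),(318,175,28,30),.028),'green':((280,180,30,22),(266,170,28,24),.025)}
rows=[]
for n,(a,b,r) in win.items():
    out=[]
    for c,(x,y,w,h),nm in((T,a,'top'),(S,b,'side')):
        im=c['color'][y:y+h,x:x+w].astype(float)
        f=12; up=cv2.resize(im.astype(np.uint8),None,fx=f,fy=f,interpolation=cv2.INTER_CUBIC)
        hsv=cv2.cvtColor(up,cv2.COLOR_RGB2HSV);H,Sa,V=[hsv[...,i].astype(int) for i in range(3)]
        m={'brass':(Sa>(150 if nm=='top' else 115))&(V>110),'chrome':(Sa<(70 if nm=='top' else 55))&(V>90),'green':(H>45)&(H<100)&(Sa>60)}[n].astype(np.uint8)
        k,l,st,ce=cv2.connectedComponentsWithStats(m);i=1+np.argmax(st[1:,4]);m=(l==i).astype(np.uint8)
        cn=max(cv2.findContours(m,0,2)[0],key=cv2.contourArea)
        bx=cv2.boxPoints(cv2.minAreaRect(cn)); px=(bx+.5)/f-.5+[x,y]; cp=(ce[i]+.5)/f-.5+[x,y]
        P=onz(c,np.vstack([px,cp]),r*(1.4 if nm=='top' else 1))
        e=[P[1]-P[0],P[2]-P[1]]
        print(n,nm,'area',st[i,4]/f/f,'cen',np.round(P[4],4),'rectmid',np.round(P[:4].mean(0),4),'edges',[(round(np.hypot(*v[:2])*1e3,1),round(np.degrees(np.arctan2(v[1],v[0])),1)) for v in e])
        cv2.drawContours(up,[cn],-1,(255,0,0),1)
        out.append(up[:,:,::-1])
    hh=250; rows.append(np.hstack([cv2.resize(o,(380,int(o.shape[0]*380/o.shape[1])))[:hh] if o.shape[0]*380/o.shape[1]>=hh else cv2.copyMakeBorder(cv2.resize(o,(380,int(o.shape[0]*380/o.shape[1]))),0,hh-int(o.shape[0]*380/o.shape[1]),0,0,cv2.BORDER_CONSTANT) for o in out]))
v=np.vstack(rows);cv2.imwrite('pics/r.png',cv2.resize(v,None,fx=.8,fy=.8))
# peg
im=T['color'].astype(int);hsv=cv2.cvtColor(T['color'],cv2.COLOR_RGB2HSV)
pts=[]
for y in range(174,210):
    r=slice(198,220); w=np.clip(85-hsv[y,r,1].astype(float),0,None)*(hsv[y,r,2]>100)
    if w.sum()>60: pts.append(((w*np.arange(198,220)).sum()/w.sum(),y,w.sum()))
pts=np.array(pts);print(np.round(pts,1).tolist())
E
python3 m.py
```

```text
brass top area 63.541666666666664 cen [ 0.4399 -0.1377  0.0308] rectmid [ 0.4392 -0.1375  0.0308] edges [(np.float64(43.1), np.float64(-82.1)), (np.float64(22.5), np.float64(-172.2))]
brass side area 112.77777777777777 cen [ 0.4377 -0.1407  0.022 ] rectmid [ 0.4364 -0.1411  0.022 ] edges [(np.float64(60.3), np.float64(-72.4)), (np.float64(28.6), np.float64(-168.4))]
chrome top area 76.06944444444444 cen [ 0.4563 -0.2588  0.0392] rectmid [ 0.4564 -0.2594  0.0392] edges [(np.float64(53.9), np.float64(-85.8)), (np.float64(20.5), np.float64(-176.4))]
chrome side area 159.81944444444443 cen [ 0.4563 -0.2646  0.028 ] rectmid [ 0.4565 -0.2654  0.028 ] edges [(np.float64(84.5), np.float64(-75.8)), (np.float64(33.7), np.float64(-176.8))]
green top area 43.625 cen [ 0.6083 -0.2018  0.035 ] rectmid [ 0.6074 -0.2014  0.035 ] edges [(np.float64(20.3), np.float64(-15.1)), (np.float64(35.6), np.float64(-104.6))]
green side area 60.576388888888886 cen [ 0.6191 -0.2115  0.025 ] rectmid [ 0.6179 -0.2115  0.025 ] edges [(np.float64(62.7), np.float64(-85.7)), (np.float64(27.0), np.float64(159.9))]
[[207.4, 174.0, 116.0], [207.4, 175.0, 136.0], [207.5, 176.0, 138.0], [209.8, 177.0, 175.0], [209.9, 178.0, 178.0], [209.9, 179.0, 174.0], [207.5, 180.0, 139.0], [207.5, 181.0, 136.0], [207.5, 182.0, 124.0], [207.6, 183.0, 111.0], [207.6, 184.0, 108.0], [207.7, 185.0, 103.0], [207.6, 186.0, 104.0], [207.6, 187.0, 102.0], [207.7, 188.0, 105.0], [207.6, 189.0, 108.0], [207.7, 190.0, 107.0], [207.7, 191.0, 106.0], [207.6, 192.0, 107.0], [207.7, 193.0, 110.0], [207.6, 194.0, 109.0], [207.6, 195.0, 111.0], [207.7, 196.0, 107.0], [207.6, 197.0, 107.0], [207.7, 198.0, 102.0], [207.8, 199.0, 97.0], [207.8, 200.0, 92.0], [207.7, 201.0, 86.0], [207.7, 202.0, 79.0], [207.6, 203.0, 68.0]]
```

View pics/r.png

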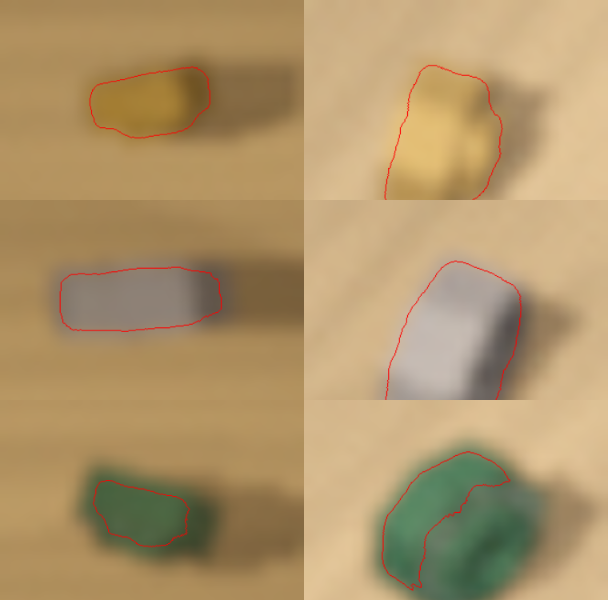

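```bash
python3 - <<'E'
from h import *
S=np.load('S.npy',allow_pickle=True).item();T=np.load('T.npy',allow_pickle=True).item()
o=[]
for c,(x,y,w,h) in ((S,(264,168,30,26)),(S,(318,174,30,30*26//30)),(T,(280,178,30,26)),(T,(298,220,30,26))):
    im=cv2.resize(c['color'][y:y+h,x:x+w],(390,300),interpolation=cv2.INTER_LANCZOS4).astype(float)
    lo,hi=np.percentile(im,1),np.percentile(im,99)
    o.append(np.clip((im-lo)/(hi-lo),0,1)**.6*255)
v=np.vstack([np.hstack(o[:2]),np.hstack(o[2:])])[:,:,::-1];cv2.imwrite('pics/g.png',v)
E
```

```text
[ WARN:0@0.465] global loadsave.cpp:1063 imwrite_ Unsupported depth image for selected encoder is fallbacked to CV_8U.
```

View pics/g.png

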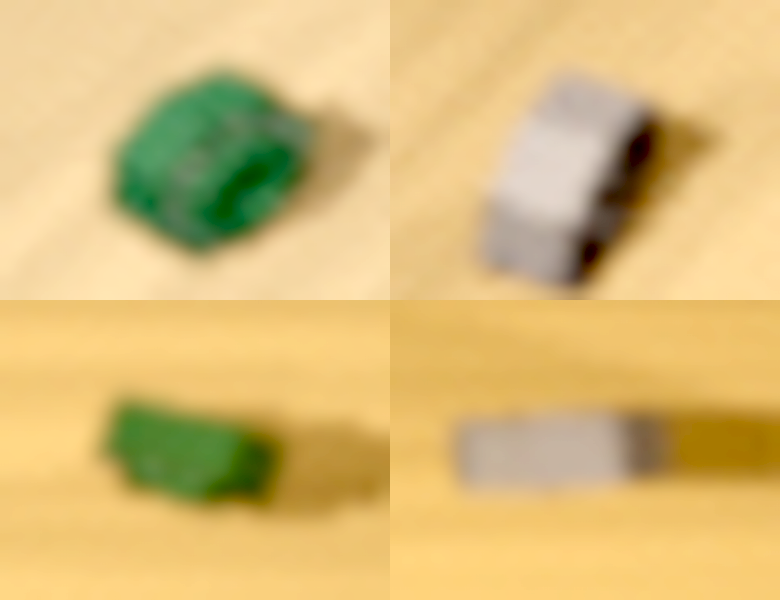

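Brass boss, green boss with its hole, and the chrome's dark grooved face all point to -x, towards the robot. So the backs already face the post. Next I refine the green ring, the peg and the side positions.

```bash
python3 - <<'E'
from h import *
S=np.load('S.npy',allow_pickle=True).item();T=np.load('T.npy',allow_pickle=True).item()
for nm,c,(x,y,w,h) in (('top',T,(282,180,24,20)),('side',S,(266,168,28,26))):
    f=12;up=cv2.resize(c['color'][y:y+h,x:x+w],None,fx=f,fy=f,interpolation=cv2.INTER_CUBIC).astype(int)
    m=((up[...,1]-up[...,0])>-12).astype(np.uint8)
    cn=max(cv2.findContours(m,0,2)[0],key=cv2.contourArea);bx=cv2.boxPoints(cv2.minAreaRect(cn))
    px=(bx+.5)/f-.5+[x,y];P=onz(c,px,.03 if nm=='top' else .025);e=[P[1]-P[0],P[2]-P[1]]
    print('green',nm,np.round(P.mean(0),4),[(round(np.hypot(*v[:2])*1e3,1),round(np.degrees(np.arctan2(v[1],v[0])),1)) for v in e])
# peg axis at z .12 from top
y=np.arange(183,202);u=np.array([207.6,207.6,207.7,207.6,207.6,207.7,207.6,207.7,207.7,207.6,207.7,207.6,207.6,207.7,207.6,207.7,207.8,207.8,207.7])
P=onz(T,np.c_[u,y],.12);k=np.polyfit(P[:,0],P[:,1],1);print('peg top y=',k,np.degrees(np.arctan(k[0])),P[0],P[-1],'tip',onz(T,[[207.7,205]],.125))
# edges of peg in top (gradient), tip profile
col=T['color'].astype(int)
for yy in (190,198,202,204,206,208): print(yy,col[yy,202:214].sum(1).tolist())
sm=cv2.resize(S['color'][195:235,185:250],None,fx=6,fy=6,interpolation=cv2.INTER_CUBIC);hs=cv2.cvtColor(sm,cv2.COLOR_RGB2HSV)
m=((hs[...,1]<45)&(hs[...,2]>150)).astype(np.uint8);n,l,st,ce=cv2.connectedComponentsWithStats(m)
for i in range(1,n):
  if st[i,4]>300:
    q=np.argwhere(l==i)[:,::-1];q=(q+.5)/6-.5+[185,195]
    print(st[i],q.min(0),q.max(0)); 
    xs=np.arange(212,242,3)
    print([(int(a),round(q[abs(q[:,0]-a)<.3][:,1].mean(),2)) for a in xs if (abs(q[:,0]-a)<.3).any()])
for x in (.55,.6,.65,.7,.75): print(x,proj(S,[[x,np.polyval(k,x),.12]]).round(2),proj(T,[[x,np.polyval(k,x),.12]]).round(2))
E
```

```text
green top [ 0.6073 -0.2052  0.03  ] [(np.float64(29.5), np.float64(-15.6)), (np.float64(50.4), np.float64(-105.2))]
green side [ 0.6079 -0.2085  0.025 ] [(np.float64(71.7), np.float64(-82.3)), (np.float64(53.6), np.float64(164.4))]
peg top y= [0.00506908 0.09635566] 0.2904344907761465 [0.62946064 0.09957036 0.12      ] [0.56863932 0.09930757 0.12      ] tip [[0.55491859 0.0987932  0.125     ]]
190 [306, 305, 303, 321, 384, 439, 417, 348, 309, 298, 303, 303]
198 [328, 332, 330, 345, 397, 444, 421, 350, 307, 302, 304, 303]
202 [405, 407, 409, 410, 428, 445, 412, 377, 395, 414, 410, 397]
204 [416, 415, 418, 418, 421, 420, 385, 369, 405, 425, 430, 430]
206 [421, 421, 422, 423, 428, 429, 399, 383, 410, 426, 428, 430]
208 [416, 419, 420, 420, 420, 421, 414, 417, 420, 424, 424, 424]
[  80   37   38   57 1141] [197.91666667 200.75      ] [204.08333333 210.08333333]
[]
[ 120   69  219  111 5408] [204.58333333 206.08333333] [240.91666667 224.41666667]
[(212, np.float64(210.87)), (215, np.float64(212.54)), (218, np.float64(214.04)), (221, np.float64(215.25)), (224, np.float64(216.52)), (227, np.float64(218.21)), (230, np.float64(219.54)), (233, np.float64(221.08)), (236, np.float64(222.33)), (239, np.float64(223.0))]
[175 192  21  21 318] [213.75       226.58333333] [217.08333333 229.91666667]
[(215, np.float64(228.31))]
0.55 [[239.27 224.94]] [[207.76 206.55]]
0.6 [[223.54 217.28]] [[207.66 191.7 ]]
0.65 [[208.28 209.84]] [[207.57 176.96]]
0.7 [[193.49 202.63]] [[207.49 162.32]]
0.75 [[179.14 195.63]] [[207.41 147.79]]
```

Peg axis is y≈0.100 and yaw≈0°, with the tip end at x≈0.547. Ring poses (x, y, yaw): brass (0.442,-0.139,8°), green about (0.610,-0.207,-15.5°), chrome (0.456,-0.262,4°). I'll move above the brass ring.

arm_command([
  {"slide": [0.282, 0.387, -0.1], "yaw": -0.156, "gripper": 1},
  {"slide": [0.282, 0.387, -0.1], "yaw": -0.156, "gripper": 1},
  {"slide": [0.282, 0.387, -0.1], "yaw": -0.156, "gripper": 1},
  {"slide": [0.282, 0.387, -0.1], "yaw": -0.156, "gripper": 1},
  {"slide": [0.282, 0.387, -0.1], "yaw": -0.156, "gripper": 1},
  {"slide": [0.282, 0.387, -0.1], "yaw": -0.156, "gripper": 1},
  {"slide": [0.282, 0.387, -0.1], "yaw": -0.156, "gripper": 1},
  {"slide": [0.282, 0.387, -0.1], "yaw": -0.156, "gripper": 1},
])

```text
time_s: 1.4
ee_pos: [0.4433, -0.1371, 0.1052]
eef_rot: [3.141, -0.0, 0.141]
force: [-0.9, -0.9, -0.3]
grip_width: 0.094
```

arm_command([
  {"slide": [-0.001, -0.002, -0.06], "gripper": 1},
  {"slide": [-0.001, -0.002, -0.1], "gripper": 1},
  {"slide": [-0.001, -0.002, -0.1], "gripper": 1},
  {"slide": [-0.001, -0.002, -0.1], "gripper": 0},
  {"slide": [-0.001, -0.002, -0.1], "gripper": 0},
  {"slide": [-0.001, -0.002, -0.1], "gripper": 0},
  {"slide": [-0.001, -0.002, -0.1], "gripper": 0},
  {"slide": [-0.001, -0.002, -0.1], "gripper": 0},
], grip_force=35)

```text
invalid input
```

arm_command([
  {"slide": [-0.001, -0.002, -0.06], "yaw": 0, "gripper": 1},
  {"slide": [-0.001, -0.002, -0.1], "yaw": 0, "gripper": 1},
  {"slide": [-0.001, -0.002, -0.1], "yaw": 0, "gripper": 1},
  {"slide": [-0.001, -0.002, -0.1], "yaw": 0, "gripper": 0},
  {"slide": [-0.001, -0.002, -0.1], "yaw": 0, "gripper": 0},
  {"slide": [-0.001, -0.002, -0.1], "yaw": 0, "gripper": 0},
  {"slide": [-0.001, -0.002, -0.1], "yaw": 0, "gripper": 0},
  {"slide": [-0.001, -0.002, -0.1], "yaw": 0, "gripper": 0},
], grip_force=35)

```text
time_s: 2.4
ee_pos: [0.4414, -0.1411, 0.0056]
eef_rot: [-3.142, -0.0, 0.14]
force: [0.5, 2.0, 1.2]
grip_width: 0.0474
```

arm_command([
  {"slide": [0, 0, 0], "yaw": 0, "gripper": 0},
  {"slide": [0, 0, 0], "yaw": 0, "gripper": 0},
  {"slide": [0, 0, 0.0], "yaw": 0, "gripper": 0},
  {"slide": [0, 0, 0], "yaw": 0, "gripper": 0},
])

```text
time_s: 2.9
ee_pos: [0.4414, -0.1411, 0.0056]
eef_rot: [-3.142, -0.0, 0.14]
force: [-0.5, 1.8, 4.8]
grip_width: 0.0437
```

arm_command([
  {"slide": [0, 0, 0.05], "yaw": 0, "gripper": 0},
  {"slide": [0.02, 0.06, 0.1], "yaw": -0.07, "gripper": 0},
  {"slide": [0.0735, 0.241, 0.1005], "yaw": -0.14, "gripper": 0},
  {"slide": [0.0735, 0.241, 0.1005], "yaw": -0.14, "gripper": 0},
  {"slide": [0.0735, 0.241, 0.1005], "yaw": -0.14, "gripper": 0},
  {"slide": [0.0735, 0.241, 0.1005], "yaw": -0.14, "gripper": 0},
  {"slide": [0.0735, 0.241, 0.1005], "yaw": -0.14, "gripper": 0},
  {"slide": [0.0735, 0.241, 0.1005], "yaw": -0.14, "gripper": 0},
])

```text
time_s: 3.9
ee_pos: [0.5145, 0.0985, 0.1056]
eef_rot: [3.141, 0.001, -0.001]
force: [-1.3, -0.5, -1.5]
grip_width: 0.0435
```

```bash
python3 - <<'E'
from h import *
s=snap('side');t=snap('top')
a=cv2.resize(s['color'][175:250,180:280],(800,600),interpolation=cv2.INTER_CUBIC);cv2.imwrite('pics/p1.png',a[:,:,::-1])
b=t['color'][160:235,170:260];cv2.imwrite('pics/p1t.png',cv2.resize(b,None,fx=6,fy=6)[:,:,::-1])
o=readout.get_obs();print(o['time_s'],o['ee_pos'],o['force'],o['grip_width'])
p=o['ee_pos'];c=p+[0,0,.0164]
for d in (-.015,-.009,.009): print(d,proj(s,c+[d,0,0]))
for y in(.098,.1,.102): print(y,proj(s,[.547,y,.125]))
E
```

```text
4.0 [0.51461349 0.09853056 0.1058429 ] [ 0.27154788  0.78824009 -1.61437221] 0.043529362366486905
-0.015 [[255.71776639 232.20991941]]
-0.009 [[253.74749055 231.24150177]]
0.009 [[247.88133743 228.35797524]]
0.098 [[240.47801769 223.78437041]]
0.1 [[240.03585905 224.23911464]]
0.102 [[239.59282218 224.69476088]]
```

View pics/p1.png

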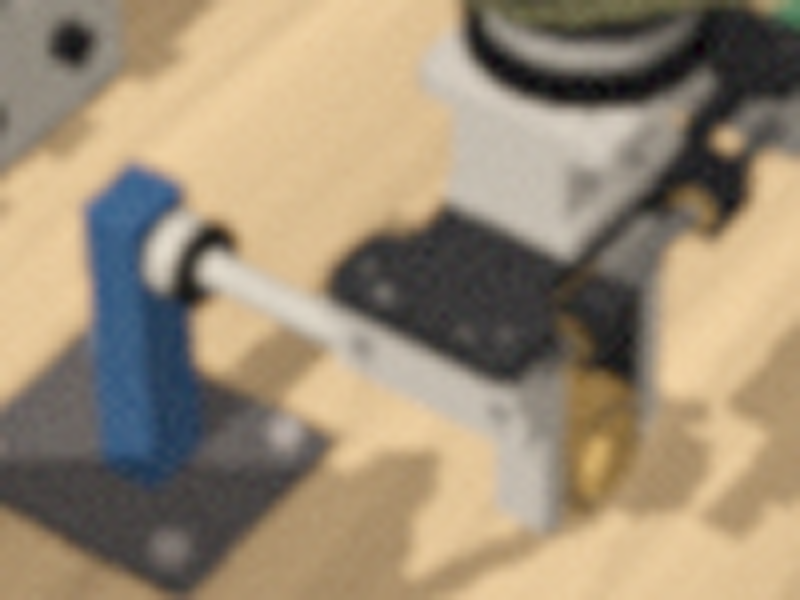

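arm_command([
  {"slide": [0.006, 0.0005, 0.0], "yaw": 0, "gripper": 0},
  {"slide": [0.012, 0.0005, 0], "yaw": 0, "gripper": 0},
  {"slide": [0.018, 0.0005, 0], "yaw": 0, "gripper": 0},
  {"slide": [0.024, 0.0005, 0], "yaw": 0, "gripper": 0},
  {"slide": [0.029, 0.0005, 0], "yaw": 0, "gripper": 0},
  {"slide": [0.034, 0.0005, 0], "yaw": 0, "gripper": 0},
  {"slide": [0.039, 0.0005, 0], "yaw": 0, "gripper": 0},
  {"slide": [0.044, 0.0005, 0], "yaw": 0, "gripper": 0},
])

```text
time_s: 5.0
ee_pos: [0.5591, 0.1004, 0.1059]
eef_rot: [3.142, 0.0, -0.0]
force: [-0.2, -0.8, -1.6]
grip_width: 0.0436
```

arm_command([
  {"slide": [0.005, 0, 0.0], "yaw": 0, "gripper": 0},
  {"slide": [0.01, 0, 0], "yaw": 0, "gripper": 0},
  {"slide": [0.015, 0, 0], "yaw": 0, "gripper": 0},
  {"slide": [0.02, 0, 0], "yaw": 0, "gripper": 0},
  {"slide": [0.025, 0, 0], "yaw": 0, "gripper": 0},
  {"slide": [0.03, 0, 0], "yaw": 0, "gripper": 0},
  {"slide": [0.035, 0, 0], "yaw": 0, "gripper": 0},
  {"slide": [0.038, 0, 0], "yaw": 0, "gripper": 0},
])

```text
time_s: 6.0
ee_pos: [0.5971, 0.1004, 0.1059]
eef_rot: [-3.142, 0.0, -0.0]
force: [-0.1, 0.2, -1.6]
grip_width: 0.0437
```

arm_command([
  {"slide": [0, 0, -0.002], "yaw": 0, "gripper": 0},
  {"slide": [0, 0, -0.004], "yaw": 0, "gripper": 0},
  {"slide": [0, 0, -0.0055], "yaw": 0, "gripper": 0},
  {"slide": [0, 0, -0.0055], "yaw": 0, "gripper": 0},
])

```text
time_s: 6.5
ee_pos: [0.5967, 0.1004, 0.1003]
eef_rot: [3.142, 0.0, -0.0]
force: [0.5, 0.2, -0.8]
grip_width: 0.0436
```

arm_command([
  {"slide": [0, 0, -0.0005], "yaw": 0, "gripper": 0},
  {"slide": [0, 0, -0.0008], "yaw": 0, "gripper": 0},
  {"slide": [0, 0, -0.0008], "yaw": 0, "gripper": 0},
])

```text
time_s: 6.88
ee_pos: [0.5968, 0.1004, 0.0997]
eef_rot: [-3.142, -0.0, -0.0]
force: [-0.6, -0.1, -2.1]
grip_width: 0.0437
```

arm_command([
  {"slide": [0, 0, -0.0005], "yaw": 0, "gripper": 0},
  {"slide": [0, 0, -0.001], "yaw": 0, "gripper": 0},
  {"slide": [0, 0, -0.001], "yaw": 0, "gripper": 0},
])

```text
time_s: 7.25
ee_pos: [0.5969, 0.1004, 0.0994]
eef_rot: [-3.142, -0.001, -0.0]
force: [-5.2, -1.6, 7.3]
grip_width: 0.0436
```

arm_command([
  {"slide": [0.003, 0, 0.0007], "yaw": 0, "gripper": 0},
  {"slide": [0.007, 0, 0.0007], "yaw": 0, "gripper": 0},
  {"slide": [0.012, 0, 0.0007], "yaw": 0, "gripper": 0},
  {"slide": [0.017, 0, 0.0007], "yaw": 0, "gripper": 0},
  {"slide": [0.021, 0, 0.0007], "yaw": 0, "gripper": 0},
  {"slide": [0.024, 0, 0.0007], "yaw": 0, "gripper": 0},
  {"slide": [0.025, 0, 0.0007], "yaw": 0, "gripper": 0},
])

```text
time_s: 8.12
ee_pos: [0.6221, 0.1004, 0.0995]
eef_rot: [-3.142, -0.0, -0.0]
force: [-4.4, 0.5, 6.1]
grip_width: 0.0437
```

arm_command([
  {"slide": [0.0015, 0, 0.0004], "yaw": 0, "gripper": 0},
  {"slide": [0.003, 0, 0.0004], "yaw": 0, "gripper": 0},
  {"slide": [0.0045, 0, 0.0004], "yaw": 0, "gripper": 0},
  {"slide": [0.006, 0, 0.0004], "yaw": 0, "gripper": 0},
  {"slide": [0.0075, 0, 0.0004], "yaw": 0, "gripper": 0},
  {"slide": [0.009, 0, 0.0004], "yaw": 0, "gripper": 0},
])

```text
time_s: 8.88
ee_pos: [0.6309, 0.1004, 0.0996]
eef_rot: [3.142, 0.0, -0.0]
force: [-0.0, -0.5, -0.2]
grip_width: 0.0437
```

arm_command([
  {"slide": [0.0015, 0, 0], "yaw": 0, "gripper": 0},
  {"slide": [0.003, 0, 0], "yaw": 0, "gripper": 0},
  {"slide": [0.0045, 0, 0], "yaw": 0, "gripper": 0},
  {"slide": [0.006, 0, 0], "yaw": 0, "gripper": 0},
])

```text
time_s: 9.38
ee_pos: [0.6369, 0.1004, 0.0997]
eef_rot: [-3.142, 0.0, -0.0]
force: [0.2, 1.1, -1.4]
grip_width: 0.0437
```

arm_command([
  {"slide": [0.0015, 0, -0.0003], "yaw": 0, "gripper": 0},
  {"slide": [0.003, 0, -0.0003], "yaw": 0, "gripper": 0},
  {"slide": [0.0045, 0, -0.0003], "yaw": 0, "gripper": 0},
])

```text
time_s: 9.75
ee_pos: [0.6414, 0.1004, 0.0996]
eef_rot: [-3.142, -0.0, -0.0]
force: [-1.4, -0.8, 0.7]
grip_width: 0.0439
```

arm_command([
  {"slide": [0.001, 0, 0], "yaw": 0, "gripper": 0},
  {"slide": [0.002, 0, 0], "yaw": 0, "gripper": 0},
  {"slide": [0.003, 0, 0], "yaw": 0, "gripper": 0},
])

```text
time_s: 10.12
ee_pos: [0.6444, 0.1004, 0.0995]
eef_rot: [-3.142, 0.0, -0.0]
force: [-2.2, 0.9, 2.3]
grip_width: 0.0438
```

arm_command([
  {"slide": [0.001, 0, 0.0003], "yaw": 0, "gripper": 0},
  {"slide": [0.002, 0, 0.0003], "yaw": 0, "gripper": 0},
  {"slide": [0.003, 0, 0.0003], "yaw": 0, "gripper": 0},
])

```text
time_s: 10.5
ee_pos: [0.6474, 0.1004, 0.0996]
eef_rot: [3.142, 0.0, -0.0]
force: [-0.3, -0.1, -0.2]
grip_width: 0.0438
```

arm_command([
  {"slide": [0.001, 0, 0], "yaw": 0, "gripper": 0},
  {"slide": [0.002, 0, 0], "yaw": 0, "gripper": 0},
  {"slide": [0.003, 0, 0], "yaw": 0, "gripper": 0},
])

```text
time_s: 10.88
ee_pos: [0.6504, 0.1004, 0.0997]
eef_rot: [3.142, 0.0, -0.0]
force: [1.0, 0.3, -1.6]
grip_width: 0.0435
```

arm_command([
  {"slide": [0.001, 0, -0.0002], "yaw": 0, "gripper": 0},
  {"slide": [0.002, 0, -0.0002], "yaw": 0, "gripper": 0},
  {"slide": [0.003, 0, -0.0002], "yaw": 0, "gripper": 0},
])

```text
time_s: 11.25
ee_pos: [0.6532, 0.1004, 0.0996]
eef_rot: [3.142, 0.0, -0.0]
force: [-4.4, -0.2, 1.1]
grip_width: 0.0438
```

arm_command([
  {"slide": [0.0005, 0, 0], "yaw": 0, "gripper": 0},
  {"slide": [0.001, 0, 0], "yaw": 0, "gripper": 0},
])

```text
time_s: 11.5
ee_pos: [0.6539, 0.1004, 0.0996]
eef_rot: [3.141, 0.001, -0.0]
force: [-7.6, -0.1, 3.0]
grip_width: 0.0437
```

arm_command([
  {"slide": [0.0005, 0, 0], "yaw": 0, "gripper": 0},
  {"slide": [0.0008, 0, 0], "yaw": 0, "gripper": 0},
  {"slide": [0.0008, 0, 0], "yaw": 0, "gripper": 0},
])

```text
time_s: 11.88
ee_pos: [0.6543, 0.1004, 0.0996]
eef_rot: [3.141, 0.002, -0.0]
force: [-9.9, -0.3, 4.4]
grip_width: 0.044
```

arm_command([
  {"slide": [0, 0, 0.0003], "yaw": 0, "gripper": 0},
  {"slide": [0, 0, 0.0003], "yaw": 0, "gripper": 0},
  {"slide": [0, 0, 0.0003], "yaw": 0, "gripper": 1},
  {"slide": [0, 0, 0.0003], "yaw": 0, "gripper": 1},
  {"slide": [0, 0, 0.0003], "yaw": 0, "gripper": 1},
  {"slide": [0, 0, 0.0003], "yaw": 0, "gripper": 1},
  {"slide": [0, 0, 0.0003], "yaw": 0, "gripper": 1},
])

```text
time_s: 12.75
ee_pos: [0.6552, 0.1004, 0.0999]
eef_rot: [-3.142, -0.0, -0.0]
force: [0.3, -0.1, 0.3]
grip_width: 0.09
```

arm_command([
  {"slide": [0, 0, 0.05], "yaw": 0, "gripper": 1},
  {"slide": [0, 0, 0.08], "yaw": 0, "gripper": 1},
  {"slide": [-0.045, -0.308, 0.08], "yaw": -0.269, "gripper": 1},
  {"slide": [-0.045, -0.308, 0.08], "yaw": -0.269, "gripper": 1},
  {"slide": [-0.045, -0.308, 0.08], "yaw": -0.269, "gripper": 1},
  {"slide": [-0.045, -0.308, 0.05], "yaw": -0.269, "gripper": 1},
  {"slide": [-0.045, -0.308, 0.0], "yaw": -0.269, "gripper": 1},
  {"slide": [-0.045, -0.308, 0.0], "yaw": -0.269, "gripper": 1},
])

```text
time_s: 13.75
ee_pos: [0.6088, -0.2094, 0.0975]
eef_rot: [-3.141, 0.003, -0.271]
force: [-0.9, 0.4, 0.5]
grip_width: 0.0941
```

```bash
python3 - <<'E'
from h import *
s=snap('side','s1.png');o=readout.get_obs();print(o['ee_pos'],o['eef_rot'])
a=np.hstack([cv2.resize(s['color'][180:225,175:255],(400,225),interpolation=cv2.INTER_CUBIC),cv2.resize(s['color'][140:212,240:368],(400,225),interpolation=cv2.INTER_CUBIC)])
cv2.imwrite('pics/p2.png',a[:,:,::-1])
E
```

```text
[ 0.60812572 -0.2101875   0.09562973] [-3.1413485   0.00488041 -0.27174908]
```

View pics/p2.png

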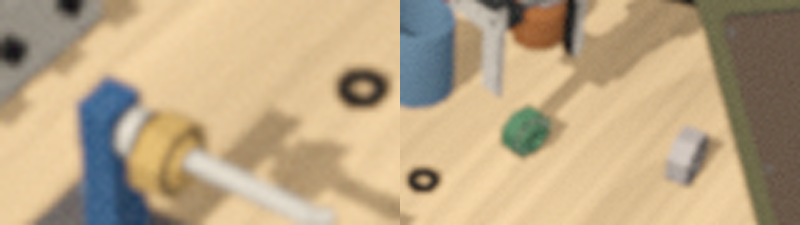

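The brass ring hangs against the buffer. Picture 7 shows the gripper over the green ring.

arm_command([
  {"slide": [0, 0, -0.05], "yaw": 0, "gripper": 1},
  {"slide": [0, 0, -0.092], "yaw": 0, "gripper": 1},
  {"slide": [0, 0, -0.092], "yaw": 0, "gripper": 1},
  {"slide": [0, 0, -0.092], "yaw": 0, "gripper": 0},
  {"slide": [0, 0, -0.092], "yaw": 0, "gripper": 0},
  {"slide": [0, 0, -0.092], "yaw": 0, "gripper": 0},
  {"slide": [0, 0, -0.092], "yaw": 0, "gripper": 0},
  {"slide": [0, 0, -0.092], "yaw": 0, "gripper": 0},
])

```text
time_s: 14.8
ee_pos: [0.6102, -0.2076, 0.0081]
eef_rot: [-3.142, -0.0, -0.269]
force: [-0.1, 0.6, 2.3]
grip_width: 0.0502
```

arm_command([
  {"slide": [0, 0, 0], "yaw": 0, "gripper": 0},
  {"slide": [0, 0, 0], "yaw": 0, "gripper": 0},
  {"slide": [0, 0, 0], "yaw": 0, "gripper": 0},
])

```text
time_s: 15.18
ee_pos: [0.6102, -0.2076, 0.0081]
eef_rot: [-3.142, -0.0, -0.269]
force: [-0.7, 1.5, 5.2]
grip_width: 0.0498
```

arm_command([
  {"slide": [0, 0, 0.05], "yaw": 0, "gripper": 0},
  {"slide": [-0.02, 0.02, 0.097], "yaw": 0.1, "gripper": 0},
  {"slide": [-0.058, 0.07, 0.097], "yaw": 0.269, "gripper": 0},
  {"slide": [-0.0952, 0.118, 0.097], "yaw": 0.269, "gripper": 0},
  {"slide": [-0.0952, 0.178, 0.097], "yaw": 0.269, "gripper": 0},
  {"slide": [-0.0952, 0.238, 0.097], "yaw": 0.269, "gripper": 0},
  {"slide": [-0.0952, 0.29, 0.097], "yaw": 0.269, "gripper": 0},
  {"slide": [-0.0952, 0.308, 0.097], "yaw": 0.269, "gripper": 0},
])

```text
time_s: 16.18
ee_pos: [0.5145, 0.1027, 0.1046]
eef_rot: [3.142, 0.0, 0.002]
force: [-0.9, -1.2, -0.6]
grip_width: 0.0498
```

arm_command([
  {"slide": [0.001, 0, 0], "yaw": 0, "gripper": 0},
  {"slide": [0.003, 0, 0], "yaw": 0, "gripper": 0},
  {"slide": [0.005, 0, 0], "yaw": 0, "gripper": 0},
])

```text
time_s: 16.55
ee_pos: [0.5202, 0.0992, 0.1048]
eef_rot: [3.142, 0.0, -0.002]
force: [-0.1, -0.3, -0.2]
grip_width: 0.0502
```

arm_command([
  {"slide": [0.003, 0, 0.0004], "yaw": 0, "gripper": 0},
  {"slide": [0.008, 0, 0.0004], "yaw": 0, "gripper": 0},
  {"slide": [0.013, 0, 0.0004], "yaw": 0, "gripper": 0},
  {"slide": [0.018, 0, 0.0004], "yaw": 0, "gripper": 0},
  {"slide": [0.023, 0, 0.0004], "yaw": 0, "gripper": 0},
  {"slide": [0.028, 0, 0.0004], "yaw": 0, "gripper": 0},
  {"slide": [0.033, 0, 0.0004], "yaw": 0, "gripper": 0},
  {"slide": [0.038, 0, 0.0004], "yaw": 0, "gripper": 0},
])

```text
time_s: 17.55
ee_pos: [0.5582, 0.1004, 0.1052]
eef_rot: [3.142, 0.0, -0.0]
force: [0.1, -0.2, -1.0]
grip_width: 0.05
```

arm_command([
  {"slide": [0.005, 0, 0.0], "yaw": 0, "gripper": 0},
  {"slide": [0.01, 0, 0], "yaw": 0, "gripper": 0},
  {"slide": [0.015, 0, 0], "yaw": 0, "gripper": 0},
  {"slide": [0.02, 0, 0], "yaw": 0, "gripper": 0},
  {"slide": [0.025, 0, 0], "yaw": 0, "gripper": 0},
  {"slide": [0.03, 0, 0], "yaw": 0, "gripper": 0},
  {"slide": [0.035, 0, 0], "yaw": 0, "gripper": 0},
  {"slide": [0.037, 0, 0], "yaw": 0, "gripper": 0},
])

```text
time_s: 18.55
ee_pos: [0.5952, 0.1004, 0.1052]
eef_rot: [3.142, -0.0, -0.0]
force: [-0.2, -0.3, -1.3]
grip_width: 0.0498
```

arm_command([
  {"slide": [0, 0, -0.002], "yaw": 0, "gripper": 0},
  {"slide": [0, 0, -0.004], "yaw": 0, "gripper": 0},
  {"slide": [0, 0, -0.0055], "yaw": 0, "gripper": 0},
  {"slide": [0, 0, -0.006], "yaw": 0, "gripper": 0},
  {"slide": [0, 0, -0.0063], "yaw": 0, "gripper": 0},
  {"slide": [0, 0, -0.0063], "yaw": 0, "gripper": 0},
])

```text
time_s: 19.3
ee_pos: [0.595, 0.1003, 0.0992]
eef_rot: [3.141, -0.0, -0.0]
force: [-1.6, -1.3, 2.0]
grip_width: 0.05
```

arm_command([
  {"slide": [0.003, 0, 0.0001], "yaw": 0, "gripper": 0},
  {"slide": [0.007, 0, 0.0001], "yaw": 0, "gripper": 0},
  {"slide": [0.011, 0, 0.0001], "yaw": 0, "gripper": 0},
  {"slide": [0.015, 0, 0.0001], "yaw": 0, "gripper": 0},
  {"slide": [0.018, 0, 0.0001], "yaw": 0, "gripper": 0},
  {"slide": [0.0195, 0, 0.0001], "yaw": 0, "gripper": 0},
  {"slide": [0.021, 0, 0.0001], "yaw": 0, "gripper": 0},
])

```text
time_s: 20.18
ee_pos: [0.616, 0.1004, 0.0991]
eef_rot: [3.142, 0.0, -0.0]
force: [-4.1, -3.3, 3.7]
grip_width: 0.0498
```

arm_command([
  {"slide": [0.0015, -0.0003, 0.0002], "yaw": 0, "gripper": 0},
  {"slide": [0.003, -0.0003, 0.0002], "yaw": 0, "gripper": 0},
  {"slide": [0.0045, -0.0003, 0.0002], "yaw": 0, "gripper": 0},
  {"slide": [0.006, -0.0003, 0.0002], "yaw": 0, "gripper": 0},
])

```text
time_s: 20.68
ee_pos: [0.622, 0.1002, 0.0991]
eef_rot: [-3.141, -0.0, -0.0]
force: [-0.7, -0.8, -0.2]
grip_width: 0.0498
```

arm_command([
  {"slide": [0.0015, 0, -0.0001], "yaw": 0, "gripper": 0},
  {"slide": [0.003, 0, -0.0001], "yaw": 0, "gripper": 0},
  {"slide": [0.0045, 0, -0.0001], "yaw": 0, "gripper": 0},
])

```text
time_s: 21.05
ee_pos: [0.6265, 0.1001, 0.0991]
eef_rot: [-3.141, -0.0, -0.0]
force: [-0.5, 0.2, 0.5]
grip_width: 0.0499
```

arm_command([
  {"slide": [0.001, 0, 0], "yaw": 0, "gripper": 0},
  {"slide": [0.002, 0, 0], "yaw": 0, "gripper": 0},
  {"slide": [0.003, 0, 0], "yaw": 0, "gripper": 0},
])

```text
time_s: 21.42
ee_pos: [0.6295, 0.1001, 0.0991]
eef_rot: [-3.142, 0.0, -0.0]
force: [-0.0, -0.2, 0.5]
grip_width: 0.0499
```

arm_command([
  {"slide": [0.001, 0, 0], "yaw": 0, "gripper": 0},
  {"slide": [0.002, 0, 0], "yaw": 0, "gripper": 0},
])

```text
time_s: 21.68
ee_pos: [0.6315, 0.1001, 0.0991]
eef_rot: [-3.142, -0.0, -0.0]
force: [-0.9, 0.2, 0.2]
grip_width: 0.0502
```

arm_command([
  {"slide": [0.001, 0, 0], "yaw": 0, "gripper": 0},
  {"slide": [0.002, 0, 0], "yaw": 0, "gripper": 0},
])

```text
time_s: 21.92
ee_pos: [0.6335, 0.1001, 0.0992]
eef_rot: [-3.142, -0.0, -0.0]
force: [-0.2, 0.3, -0.4]
grip_width: 0.0501
```

arm_command([
  {"slide": [0.001, 0, -0.0001], "yaw": 0, "gripper": 0},
  {"slide": [0.002, 0, -0.0001], "yaw": 0, "gripper": 0},
])

```text
time_s: 22.18
ee_pos: [0.6347, 0.1003, 0.0991]
eef_rot: [-3.142, 0.002, 0.0]
force: [-10.6, 1.2, 5.7]
grip_width: 0.05
```

arm_command([
  {"slide": [0, 0, 0.0002], "yaw": 0, "gripper": 0},
  {"slide": [0.0002, 0, 0.0002], "yaw": 0, "gripper": 0},
])

```text
time_s: 22.42
ee_pos: [0.6347, 0.1003, 0.0991]
eef_rot: [-3.142, 0.002, 0.0]
force: [-9.4, -0.2, 3.7]
grip_width: 0.0497
```

arm_command([
  {"slide": [0.0003, 0, 0.0001], "yaw": 0, "gripper": 0},
  {"slide": [0.0003, 0, 0.0001], "yaw": 0, "gripper": 0},
])

```text
time_s: 22.68
ee_pos: [0.6349, 0.1004, 0.0991]
eef_rot: [-3.142, 0.003, 0.0]
force: [-9.7, 0.5, 2.4]
grip_width: 0.05
```

arm_command([
  {"slide": [0, 0, 0], "yaw": 0, "gripper": 1},
  {"slide": [0, 0, 0], "yaw": 0, "gripper": 1},
  {"slide": [0, 0, 0], "yaw": 0, "gripper": 1},
  {"slide": [0, 0, 0], "yaw": 0, "gripper": 1},
  {"slide": [0, 0, 0], "yaw": 0, "gripper": 1},
])

```text
time_s: 23.3
ee_pos: [0.636, 0.1001, 0.0993]
eef_rot: [3.142, -0.0, -0.0]
force: [-1.3, -0.6, -0.1]
grip_width: 0.0936
```

arm_command([
  {"slide": [0, 0, 0.05], "yaw": 0, "gripper": 1},
  {"slide": [0, 0, 0.08], "yaw": 0, "gripper": 1},
  {"slide": [-0.18, -0.362, 0.08], "yaw": 0.07, "gripper": 1},
  {"slide": [-0.18, -0.362, 0.08], "yaw": 0.07, "gripper": 1},
  {"slide": [-0.18, -0.362, 0.08], "yaw": 0.07, "gripper": 1},
  {"slide": [-0.18, -0.362, 0.04], "yaw": 0.07, "gripper": 1},
  {"slide": [-0.18, -0.362, 0.0], "yaw": 0.07, "gripper": 1},
  {"slide": [-0.18, -0.362, 0.0], "yaw": 0.07, "gripper": 1},
])

```text
time_s: 24.3
ee_pos: [0.4732, -0.2268, 0.1172]
eef_rot: [3.141, -0.001, 0.07]
force: [1.3, 0.6, -0.4]
grip_width: 0.094
```

```bash
python3 - <<'E'
from h import *
s=snap('side','s2.png');o=readout.get_obs();print(o['ee_pos'],o['eef_rot'],o['time_s'])
a=np.hstack([cv2.resize(s['color'][180:225,175:255],(400,225),interpolation=cv2.INTER_CUBIC),cv2.resize(s['color'][170:206,300:364],(400,225),interpolation=cv2.INTER_CUBIC)])
cv2.imwrite('pics/p3.png',a[:,:,::-1])
E
```

```text
[ 0.46952905 -0.23077127  0.1137866 ] [-3.14065082  0.00366595  0.06660337] 24.35
```

View pics/p3.png

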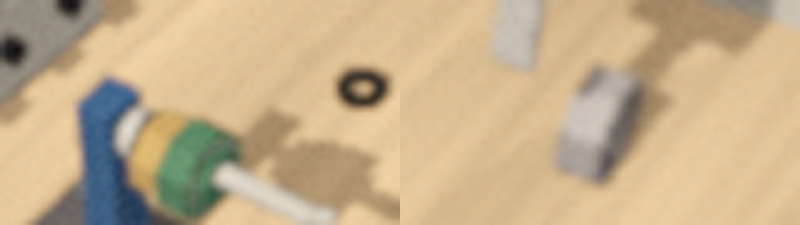

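Picture 8 shows green nested flush over brass, with no visible gap. The last move was cut short by the speed limit, so I let it settle and then correct.

arm_command([
  {"slide": [0, 0, 0], "yaw": 0, "gripper": 1},
  {"slide": [0, 0, 0], "yaw": 0, "gripper": 1},
])

```text
time_s: 24.6
ee_pos: [0.4749, -0.2247, 0.1181]
eef_rot: [3.141, -0.001, 0.071]
force: [0.0, -0.8, 1.0]
grip_width: 0.0939
```

arm_command([
  {"slide": [-0.019, -0.0375, 0], "yaw": 0, "gripper": 1},
  {"slide": [-0.019, -0.0375, -0.02], "yaw": 0, "gripper": 1},
  {"slide": [-0.019, -0.0375, -0.065], "yaw": 0, "gripper": 1},
  {"slide": [-0.019, -0.0375, -0.1], "yaw": 0, "gripper": 1},
  {"slide": [-0.019, -0.0375, -0.1], "yaw": 0, "gripper": 1},
])

```text
time_s: 25.22
ee_pos: [0.455, -0.2612, 0.0162]
eef_rot: [-3.139, 0.003, 0.072]
force: [-0.1, 0.6, 1.0]
grip_width: 0.0942
```

arm_command([
  {"slide": [0.0005, 0, -0.007], "yaw": 0, "gripper": 1},
  {"slide": [0.0005, 0, -0.007], "yaw": 0, "gripper": 0},
  {"slide": [0.0005, 0, -0.007], "yaw": 0, "gripper": 0},
  {"slide": [0.0005, 0, -0.007], "yaw": 0, "gripper": 0},
  {"slide": [0.0005, 0, -0.007], "yaw": 0, "gripper": 0},
  {"slide": [0.0005, 0, -0.007], "yaw": 0, "gripper": 0},
  {"slide": [0.0005, 0, -0.007], "yaw": 0, "gripper": 0},
  {"slide": [0.0005, 0, -0.007], "yaw": 0, "gripper": 0},
], grip_force=40)

```text
time_s: 26.22
ee_pos: [0.4557, -0.2627, 0.0107]
eef_rot: [3.142, -0.0, 0.07]
force: [-0.6, 1.1, 5.4]
grip_width: 0.0556
```

arm_command([
  {"slide": [0, 0, 0.05], "yaw": 0, "gripper": 0},
  {"slide": [0.01, 0.05, 0.094], "yaw": -0.03, "gripper": 0},
  {"slide": [0.025, 0.11, 0.094], "yaw": -0.07, "gripper": 0},
  {"slide": [0.04, 0.17, 0.094], "yaw": -0.07, "gripper": 0},
  {"slide": [0.055, 0.23, 0.094], "yaw": -0.07, "gripper": 0},
  {"slide": [0.0593, 0.29, 0.094], "yaw": -0.07, "gripper": 0},
  {"slide": [0.0593, 0.34, 0.094], "yaw": -0.07, "gripper": 0},
  {"slide": [0.0593, 0.363, 0.094], "yaw": -0.07, "gripper": 0},
])

```text
time_s: 27.22
ee_pos: [0.5145, 0.1027, 0.104]
eef_rot: [-3.142, 0.001, 0.002]
force: [1.0, 0.0, -0.9]
grip_width: 0.0559
```

arm_command([
  {"slide": [0, 0, 0], "yaw": 0, "gripper": 0},
  {"slide": [0, 0, 0], "yaw": 0, "gripper": 0},
  {"slide": [0.0, 0, 0], "yaw": 0, "gripper": 0},
])

```text
time_s: 27.6
ee_pos: [0.515, 0.0993, 0.1044]
eef_rot: [3.142, 0.0, -0.002]
force: [0.4, 0.1, -2.1]
grip_width: 0.0557
```

```bash
python3 - <<'E'
from h import *
s=snap('side');o=readout.get_obs();print(o['ee_pos'],o['eef_rot'],o['time_s'])
a=cv2.resize(s['color'][185:250,185:285],(700,455),interpolation=cv2.INTER_CUBIC)
cv2.imwrite('pics/p4.png',a[:,:,::-1])
E
```

```text
[0.51505886 0.09939137 0.10442916] [ 3.14154186e+00  3.08482671e-05 -1.50231845e-03] 27.65
```

View pics/p4.png

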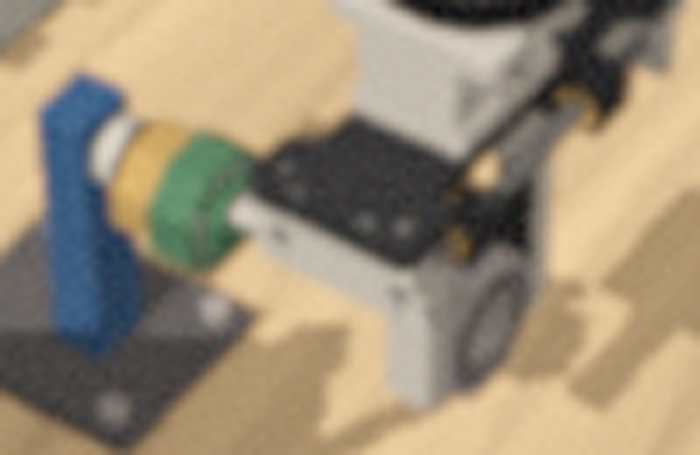

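Picture 9 shows the dark groove on the chrome's face towards the robot, so its back leads. I carry on past the tip.

arm_command([
  {"slide": [0.005, 0, 0.0004], "yaw": 0, "gripper": 0},
  {"slide": [0.01, 0, 0.0004], "yaw": 0, "gripper": 0},
  {"slide": [0.015, 0, 0.0004], "yaw": 0, "gripper": 0},
  {"slide": [0.02, 0, 0.0004], "yaw": 0, "gripper": 0},
  {"slide": [0.025, 0, 0.0004], "yaw": 0, "gripper": 0},
  {"slide": [0.03, 0, 0.0004], "yaw": 0, "gripper": 0},
  {"slide": [0.035, 0, 0.0004], "yaw": 0, "gripper": 0},
  {"slide": [0.04, 0, 0.0004], "yaw": 0, "gripper": 0},
])

```text
time_s: 28.65
ee_pos: [0.5553, 0.1003, 0.1049]
eef_rot: [-3.142, -0.0, -0.0]
force: [0.2, -0.0, -0.9]
grip_width: 0.0558
```

arm_command([
  {"slide": [0.005, 0, 0.0], "yaw": 0, "gripper": 0},
  {"slide": [0.01, 0, 0], "yaw": 0, "gripper": 0},
  {"slide": [0.015, 0, 0], "yaw": 0, "gripper": 0},
  {"slide": [0.02, 0, 0], "yaw": 0, "gripper": 0},
  {"slide": [0.025, 0, 0], "yaw": 0, "gripper": 0},
  {"slide": [0.03, 0, 0], "yaw": 0, "gripper": 0},
  {"slide": [0.034, 0, 0], "yaw": 0, "gripper": 0},
  {"slide": [0.034, 0, 0], "yaw": 0, "gripper": 0},
])

```text
time_s: 29.65
ee_pos: [0.5891, 0.1003, 0.1048]
eef_rot: [-3.142, 0.0, -0.0]
force: [0.2, -0.3, -1.0]
grip_width: 0.0558
```

arm_command([
  {"slide": [0, 0, -0.002], "yaw": 0, "gripper": 0},
  {"slide": [0, 0, -0.004], "yaw": 0, "gripper": 0},
  {"slide": [0, 0, -0.0055], "yaw": 0, "gripper": 0},
  {"slide": [0, 0, -0.0059], "yaw": 0, "gripper": 0},
  {"slide": [0, 0, -0.0061], "yaw": 0, "gripper": 0},
  {"slide": [0, 0, -0.0061], "yaw": 0, "gripper": 0},
])

```text
time_s: 30.4
ee_pos: [0.589, 0.1003, 0.0988]
eef_rot: [-3.142, -0.0, -0.0]
force: [0.1, 0.4, -1.3]
grip_width: 0.0559
```

arm_command([
  {"slide": [0.0005, 0, -0.0003], "yaw": 0, "gripper": 0},
  {"slide": [0.001, 0, -0.0004], "yaw": 0, "gripper": 0},
  {"slide": [0.002, 0, -0.0004], "yaw": 0, "gripper": 0},
])

```text
time_s: 30.78
ee_pos: [0.591, 0.1003, 0.0986]
eef_rot: [-3.142, -0.0, -0.0]
force: [-3.1, 0.4, 3.2]
grip_width: 0.0562
```

arm_command([
  {"slide": [0.0018, 0, 0.0002], "yaw": 0, "gripper": 0},
  {"slide": [0.0036, 0, 0.0002], "yaw": 0, "gripper": 0},
  {"slide": [0.0054, 0, 0.0002], "yaw": 0, "gripper": 0},
  {"slide": [0.0072, 0, 0.0002], "yaw": 0, "gripper": 0},
  {"slide": [0.009, 0, 0.0002], "yaw": 0, "gripper": 0},
  {"slide": [0.0108, 0, 0.0002], "yaw": 0, "gripper": 0},
  {"slide": [0.0125, 0, 0.0002], "yaw": 0, "gripper": 0},
])

```text
time_s: 31.65
ee_pos: [0.6036, 0.1003, 0.0986]
eef_rot: [3.142, 0.0, -0.0]
force: [-2.2, -0.2, 2.4]
grip_width: 0.0557
```

arm_command([
  {"slide": [0.001, 0, 0.0001], "yaw": 0, "gripper": 0},
  {"slide": [0.002, 0, 0.0001], "yaw": 0, "gripper": 0},
  {"slide": [0.003, 0, 0.0001], "yaw": 0, "gripper": 0},
])

```text
time_s: 32.02
ee_pos: [0.6065, 0.1003, 0.0986]
eef_rot: [3.142, 0.0, -0.0]
force: [-1.6, 0.4, 1.3]
grip_width: 0.0558
```

arm_command([
  {"slide": [0.001, 0, 0], "yaw": 0, "gripper": 0},
  {"slide": [0.002, 0, 0], "yaw": 0, "gripper": 0},
])

```text
time_s: 32.28
ee_pos: [0.6085, 0.1003, 0.0986]
eef_rot: [-3.142, 0.0, -0.0]
force: [-0.8, -0.3, 1.4]
grip_width: 0.0556
```

arm_command([
  {"slide": [0.001, 0, 0], "yaw": 0, "gripper": 0},
  {"slide": [0.002, 0, 0], "yaw": 0, "gripper": 0},
])

```text
time_s: 32.52
ee_pos: [0.6105, 0.1003, 0.0986]
eef_rot: [-3.142, 0.0, -0.0]
force: [-1.4, -0.2, 1.0]
grip_width: 0.0557
```

arm_command([
  {"slide": [0.001, 0, 0], "yaw": 0, "gripper": 0},
  {"slide": [0.002, 0, 0], "yaw": 0, "gripper": 0},
])

```text
time_s: 32.78
ee_pos: [0.612, 0.1004, 0.0986]
eef_rot: [-3.142, 0.002, -0.0]
force: [-8.3, 0.4, 3.8]
grip_width: 0.0556
```

arm_command([
  {"slide": [0.0006, 0, 0], "yaw": 0, "gripper": 0},
  {"slide": [0.001, 0, 0], "yaw": 0, "gripper": 0},
])

```text
time_s: 33.02
ee_pos: [0.6125, 0.1005, 0.0985]
eef_rot: [3.142, 0.003, 0.0]
force: [-12.5, 0.0, 5.7]
grip_width: 0.0558
```

arm_command([
  {"slide": [0, 0, 0.0002], "yaw": 0, "gripper": 0},
  {"slide": [0, 0, 0.0002], "yaw": 0, "gripper": 0},
])

```text
time_s: 33.28
ee_pos: [0.6125, 0.1005, 0.0986]
eef_rot: [3.142, 0.003, 0.0]
force: [-9.6, 0.1, 3.5]
grip_width: 0.0561
```

arm_command([
  {"slide": [0, 0, 0.0], "yaw": 0, "gripper": 1},
  {"slide": [0, 0, 0.0], "yaw": 0, "gripper": 1},
  {"slide": [0, 0, 0.0], "yaw": 0, "gripper": 1},
  {"slide": [0, 0, 0.0], "yaw": 0, "gripper": 1},
  {"slide": [0, 0, 0.0], "yaw": 0, "gripper": 1},
])

```text
time_s: 33.9
ee_pos: [0.6135, 0.1003, 0.0989]
eef_rot: [-3.142, -0.0, -0.0]
force: [0.2, -0.6, 0.6]
grip_width: 0.0939
```

arm_command([
  {"slide": [0, 0, 0.04], "yaw": 0, "gripper": 1},
  {"slide": [0, 0, 0.09], "yaw": 0, "gripper": 1},
  {"slide": [-0.05, -0.03, 0.11], "yaw": 0, "gripper": 1},
  {"slide": [-0.1, -0.08, 0.11], "yaw": 0, "gripper": 1},
  {"slide": [-0.13, -0.12, 0.11], "yaw": 0, "gripper": 1},
  {"slide": [-0.15, -0.17, 0.11], "yaw": 0, "gripper": 1},
  {"slide": [-0.16, -0.21, 0.11], "yaw": 0, "gripper": 1},
  {"slide": [-0.16, -0.21, 0.11], "yaw": 0, "gripper": 1},
])

```text
time_s: 34.9
ee_pos: [0.4529, -0.1116, 0.2091]
eef_rot: [3.141, -0.001, -0.004]
force: [0.8, 0.8, -0.1]
grip_width: 0.094
```

```bash
python3 - <<'E'
from h import *
s=snap('side','s3.png');t=snap('top','t3.png');o=readout.get_obs();print(o['ee_pos'],o['time_s'])
a=np.hstack([cv2.resize(s['color'][185:235,180:250],(420,300),interpolation=cv2.INTER_CUBIC),cv2.resize(t['color'][155:215,180:236],(280,300),interpolation=cv2.INTER_CUBIC)])
cv2.imwrite('pics/p5.png',np.vstack([a,cv2.resize(s['color'],(400,300))[:, :].repeat(1,1) if 0 else np.hstack([cv2.resize(s['color'],(400,300)),cv2.resize(t['color'],(300,300))])])[:,:,::-1])
E
```

```text
[ 0.4535443  -0.10960004  0.20895514] 35.0
```

View pics/p5.png

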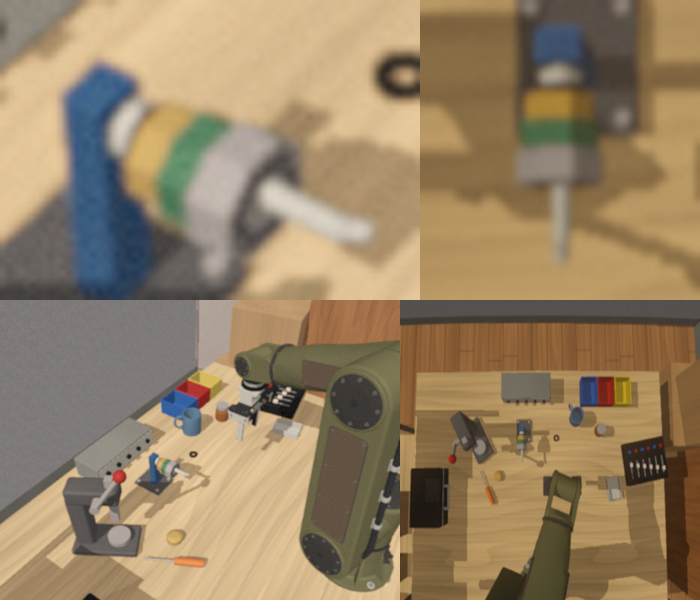

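Picture 10 shows the three rings touching on the peg in the order brass, green, chrome. There are no visible gaps and the bystanders have not moved. Handing in.

```bash
python3 -c "
from station import job
print(job.hand_in())"
```

```text
the job is handed in; nothing more can be done
None
```

All three rings hang nested on the hook in the order brass, green, chrome, back sides first. The job was handed in at about 35 s, with the arm well clear.

- **Pushing home:** each ring was lowered until it rested on the peg, then pushed slowly against the stop before release. Wrist forces at the final push were about 10 N for brass, 10 N for green and 12.5 N for chrome. I estimate 6–8 N of that reached the buffer after friction; the buffer force itself was not measured.
- **Nesting:** the gripper stopped 19.4 mm further out for green than for brass, and 22.4 mm further out for chrome than for green. The nominal nested values are 19 and 21 mm, and un-nested rings would have given about 25 and 27 mm. The 1.4 mm excess on chrome is probably down to where I gripped it along its length.
- **Last pictures:** the side and top views show the rings touching with no visible gap. The other items on the shelf look unmoved, though I judged that by eye only.
- **Disagreements:** the two cameras differed by about 2 mm on the peg's sideways position. I settled it by feel, and each ring passed the tip without contact. One move call was refused, apparently because the yaw value was missing; I sent it again with yaw.

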